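Point out the dish and the bottle for the bench log

ROBOT

A 6-joint arm with a two-finger parallel gripper is mounted at the origin on a cart in front of the work surface, level with it; the furniture and walls round the work are solid. World frame = base frame: x ahead of the robot, y to its left, z up, the work surface at z = 0. Lengths are in mm, angles in rad, forces in N, time in s.
With the tool pointing down it reaches from about 300 to 775 mm from the base axis. Payload 14.6 kg.
Tool frame: the origin (TCP) lies at the very end of the fingers, on their centre line; the grasp point (between the pads) lies arm.grip_point_offset behind it (arm.grip_point_offset is the distance from the TCP to the grasp point, in mm); z points along the fingers, y is the line along which they close (so a half turn about z gives the same grasp; the last joint's range is limited). The gripper opens to 85 mm and grips with 20 to 120 N. Pads are 22 mm wide; open, the fingers measure 114 mm over their backs; the gripper's body (76 mm by 85 mm) begins 54 mm behind the grasp point. The pads swing forward as they close: fully open they stand 13 mm farther back than shut.
Start: joints at [-1.383, 0.3, 1.521, -0, 1.321, -0.067], TCP at [138.622, -532.234, 231.281] pointing down, gripper open.
Joint ranges: [-3.03, 3.03], [-0.79, 2.21], [0.23, 2.52], [-1.04, 4.18], [0, 3.07], [-2.55, 2.55]. Speed limits (rad/s): [2.22, 2.22, 2.57, 3.14, 3.14, 3.14].

INTERFACE

Orientations are given as a 3x3 rotation matrix whose columns are the frame's x, y, z axes.
In Python, from rig import arm gives the robot as it stands.
- The arm moves only by the tool send_rows, never from a script. Its arguments are lists of equal length, an entry for each row: "translation": the shift along the tool's x, y, z in mm, a list of three; "dr": the turn, a rotation vector about the tool's x, y, z in rad, a list of three; "grip": the finger opening in mm, from 0 to 85.4. In form: {"translation": [[tx, ty, tz], ...], "dr": [[wx, wy, wz], ...], "grip": [grip, ...]}. A call has exactly 8 rows; each row shifts and turns the commanded pose from where the row before left it, along the tool's axes as they then stand; what a row does not reach is not made up. A row lasts 1/10 s, in which the tool goes at most 50 mm and 8.59 degrees, less where a joint would pass 70% of its speed; a pose out of reach is approached as far as the arm can. A call is refused whole if a number of a shift passes 50 or a number of a turn 0.15, either way. A call with a gripper value outside its range is refused whole. The fingers move at their own pace and stop on an object; "squeeze" is the grip in N (left out, the last holds). Time passes only in rows, so rows that do not move let the fingers close, or fill a call up. It gives the time, the measured TCP pose, the force, the opening and the grip force at its end, in the units of the state.
- arm.state(): the state, without advancing time (a new reading comes with each control period).
- arm.grab_frame(name): name is "scene" or "top"; returns a dict with "img" (384x512x3 uint8, blue, green, red), "fx", "fy", "cx", "cy" (pixels), "T" (4x4, takes a point from camera to world coordinates). Camera axes: x right, y up, looking along -z (the intrinsics and any distortion apply to the point x, -y, -z); pixel columns grow to the right and rows downward; lengths in mm; the calibration is good to about 2 mm. A picture is of the moment at which its call begins. There is no depth.
- arm.job_done(): hands the job in; it is judged then, once.
The state is a dict: "t": time; "joints": joint angles; "joint_velocities": joint speeds; "effort": joint torques, N m; "tcp_pos": TCP position; "tool_rot": TCP orientation; "wrist_force": force on the tool from outside, world axes, zero at the start; "moment": the same for the moment, N m; "width": finger opening in mm; "grip_force": force on a finger pad.
Only numpy, scipy, OpenCV 4.12 (cv2) and the standard library are available. Lean on these libraries where they do the work, as an engineer would, in place of code of your own. Each camera call takes 0.05 s, during which the arm holds its last target. There are 200 camera calls.

TASK

Show the bench camera what the next plating needs: point with the fingertips at the petri dish, about three centimetres above its middle, and keep still there for two seconds, then do the same over the cap of the tall glass bottle. Then log it: press the black key of the log box fully down, let it come up again and move clear. Do not touch the dish, the tape, the bottles or the pen, and keep the fingertips at least 10 cm above the roll of tape and the other two loose bottles when you pass over them, so that you do not point at the wrong thing.

Things in the scene. Friction and masses are not known exactly. Their poses are not given: they have to be found in the camera images.
- petri_dish: target 1: closed flat petri dish, a plain solid disc 89 mm across and 15 mm high. Origin: centre of its underside, z up. Stands loose on the worktop (z = 0).
- glass_bottle: target 2: tall glass bottle with a screw cap narrower than its body, the tallest loose thing here: body 56 mm across, cap about 47 mm across, top of the cap 104 mm above the origin. Origin: centre of its underside, z up. Stands loose on the worktop (z = 0).
- log_box: log box, a low desk housing 92 x 72 x 32 mm, fixed to the worktop, with one round black spring key in a dark collar in the middle of its top. Origin: centre of its underside, z up.
- log_key_top (a point): centre of the key's top face, 48.5 mm above the worktop when the key is up. The key is 34 mm across and stands 10.5 mm out of its collar.
- log_key (a joint): travel of the key, m: 0 up, 0.006 fully down. It moves straight down, needs about 1.5 N to start and 5 N at the bottom, and springs back.
- tape_roll: bystander: roll of tape lying flat, a ring with an open middle, 90 mm across, 19 mm high. Origin: centre of its underside, z up. Stands loose on the worktop (z = 0).
- buffer_bottle: bystander: stout bottle with a screw cap as wide as its body, 60 mm across, 93 mm high. Origin: centre of its underside, z up. Stands loose on the worktop (z = 0).
- small_bottle: bystander: small white bottle, 31 mm across, 66 mm high. Origin: centre of its underside, z up. Stands loose on the worktop (z = 0).
- marker: bystander: marker pen lying near the front edge, 13 x 130 x 16 mm, its length along its y. Origin: centre of its underside, z up.
- hood_corner (a point): near left corner, at the foot, of the fixed glass-sided hood on the right of the worktop, which is to be gone round: from here the hood reaches back (+x) and to the right (-y), about 0.6 m high; its walls are solid. On the left a fixed instrument 0.33 m high stands beyond y = 0.25, x = 0.4.
Not all that is in view belongs to the job. Leave any red look-alike of the glass_bottle alone.

How it is judged (in metres and radians):
On the way, in this order (a step that is already met when the one before it is completed fails the run):
1. point at the petri dish: grasp point within 30 mm of its axis and 10 to 80 mm above its top, for 1.5 s (horizontal distance between the grasp point and petri_dish below 0.03 m and height (world z) of the grasp point between 0.025 and 0.095 m), for 1.5 s.
2. point at the tall glass bottle: grasp point within 30 mm of its axis and 10 to 80 mm above its cap, for 1.5 s (horizontal distance between the grasp point and glass_bottle below 0.03 m and height (world z) of the grasp point between 0.114 and 0.184 m), for 1.5 s.
3. press the key of the log box more than 4.5 mm down (value of joint log_key above 0.0045 m), for 0.05 s.
At the end, for the whole second after the job is handed in: The key is up again (within 1 mm), the dish, the tape, the three bottles and the marker lie within 10 mm of where they were, and all but the marker are upright within 0.1 rad (value of joint log_key below 0.001 m and distance of each of petri_dish, tape_roll, glass_bottle, buffer_bottle, small_bottle, marker from where it was at the start of the episode below 0.01 m and angle between each of petri_dish, tape_roll, glass_bottle, buffer_bottle, small_bottle's own z axis and vertical below 0.1 rad); the robot touches nothing.
It fails at once if the robot touches the dish, the tape, a bottle or the marker (contact force between any of the fingers, the arm and petri_dish above 0.3 N or contact force between any of the fingers, the arm and tape_roll above 0.3 N or contact force between any of the fingers, the arm and glass_bottle above 0.3 N or contact force between any of the fingers, the arm and buffer_bottle above 0.3 N or contact force between any of the fingers, the arm and small_bottle above 0.3 N or contact force between any of the fingers, the arm and marker above 0.3 N).
It fails at once if a loose thing is moved by more than 10 mm (distance of any of petri_dish, tape_roll, glass_bottle, buffer_bottle, small_bottle, marker from where it was at the start of the episode above 0.01 m).
It fails at once if the robot points at a wrong thing: grasp point within 30 mm of the axis of the tape, the stout bottle or the small bottle, less than 80 mm above its top ((horizontal distance between the grasp point and tape_roll below 0.03 m and height (world z) of the grasp point below 0.099 m) or (horizontal distance between the grasp point and buffer_bottle below 0.03 m and height (world z) of the grasp point below 0.173 m) or (horizontal distance between the grasp point and small_bottle below 0.03 m and height (world z) of the grasp point below 0.146 m)).
It also fails if it takes over 54 s, if anything falls off the work surface, if the arm or the gripper's body presses on something with over 40 N, if the wrist force passes 120 N, or if a joint passes its speed limit or range.

## Working session

There is one attempt and no reset: what is moved stays moved. The work goes in short steps, Python scripts to look and compute and a tool call to move; the robot and the scene stay as the last step left them, time stands still between calls to the robot, and variables do not carry over. Pictures are saved under pics/ and viewed, at most 10 in all, crops included, and the job is handed in when it is done.

Besides the shell and the picture viewer there is one more tool, called after "Request:" by a JSON object that holds its "api" and its "payload", one argument or row to a line. send_rows: Moves the arm, as the interface text tells. Its arguments: {"type":"object","properties":{"translation":{"type":"array"},"dr":{"type":"array"},"grip":{"type":"array"},"squeeze":{"type":"number"}},"required":["translation","dr","grip"]}

```bash
mkdir -p pics; python3 - <<'E'
from rig import arm
import cv2,numpy as np,pickle
s=arm.state();print(s['t'],s['tcp_pos'],np.round(s['tool_rot'],3).tolist(),s['width'],arm.grip_point_offset)
d={}
for n in('scene','top'):
    f=arm.grab_frame(n);d[n]=f;cv2.imwrite(f'pics/{n}.png',cv2.resize(f['img'],(800,600),interpolation=cv2.INTER_CUBIC))
    cv2.imwrite(f'{n}_raw.png',f['img'])
    print(n,{k:np.round(v,3).tolist() for k,v in f.items() if k!='img'})
pickle.dump(d,open('f.pkl','wb'))
E
```

```text
0.0 [ 138.57532452 -531.98876465  230.68146995] [[0.968, 0.252, -0.0], [0.252, -0.968, 0.001], [0.0, -0.001, -1.0]] 85.35942996427391 18.700000000000003
scene {'fx': 478.809, 'fy': 478.809, 'cx': 261.932, 'cy': 194.207, 'T': [[-0.799, 0.339, -0.496, -64.898], [-0.601, -0.442, 0.666, 677.832], [0.007, 0.831, 0.557, 686.671], [0.0, 0.0, 0.0, 1.0]]}
top {'fx': 367.773, 'fy': 367.773, 'cx': 254.777, 'cy': 192.974, 'T': [[-0.029, 0.998, -0.06, 445.387], [-1.0, -0.03, -0.009, -81.501], [-0.011, 0.06, 0.998, 1174.403], [0.0, 0.0, 0.0, 1.0]]}
```

View pics/scene.png

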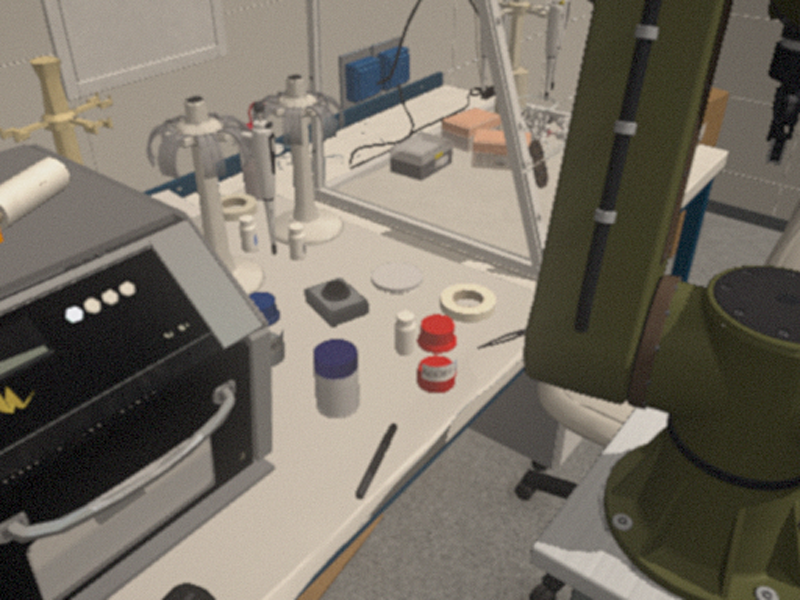

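View pics/top.png

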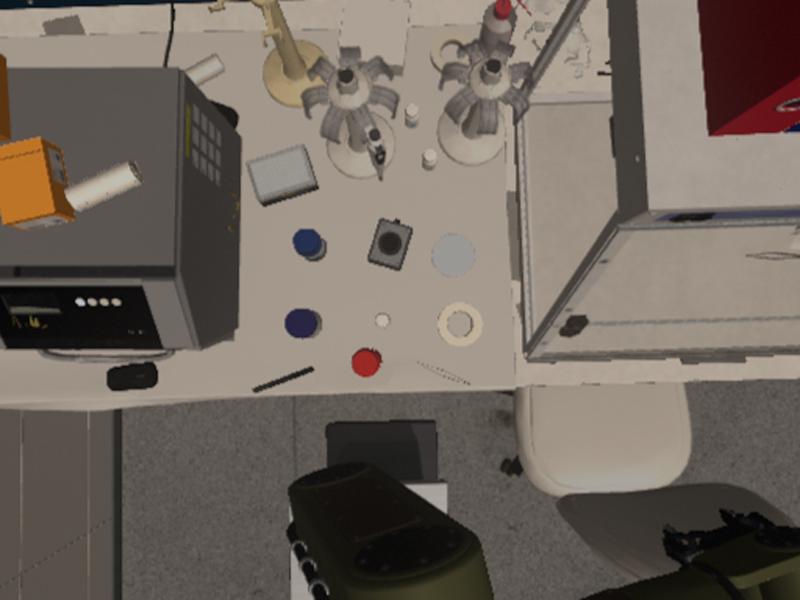

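The scene view shows the red look-alike at (437,350), the stout bottle at (336,375), the tall bottle partly hidden at (265,320), the log box at (337,300), the dish at (397,277) and the tape at (467,302). The top view (800x600) shows the dish at (453,255), tall bottle cap (307,242), stout bottle (301,323), small bottle (382,320), tape (460,324), key (390,243), pen (283,379) and hood corner (527,357).

```bash
cat >h.py <<'E'
import cv2,numpy as np,pickle
def ray(f,u,v,z):
    T=np.array(f['T']);d=T[:3,:3]@np.array([(u-f['cx'])/f['fx'],-(v-f['cy'])/f['fy'],-1]);o=T[:3,3]
    return (o+d*(z-o[2])/d[2])[:2]
def pix(f,p):
    T=np.array(f['T']);c=T[:3,:3].T@(np.array(p)-T[:3,3])
    return np.array([f['cx']+f['fx']*c[0]/-c[2],f['cy']-f['fy']*c[1]/-c[2]])
E
python3 - <<'E'
from h import *
d=pickle.load(open('f.pkl','rb'));f=d['top'];im=f['img'];k=.64
hsv=cv2.cvtColor(im,cv2.COLOR_BGR2HSV)
for n,(u,v),z in [('dish',(453,255),15),('glass',(307,242),104),('buffer',(301,323),93),('small',(382,320),66),('tape',(460,316),19),('key',(390,243),48.5),('red',(366,361),104),('hood',(527,357),0),('penL',(254,389),16),('penR',(313,370),16)]:
    print(n,im[int(v*k),int(u*k)],hsv[int(v*k),int(u*k)],np.round(ray(f,u*k,v*k,z)),'scene800',np.round(pix(d['scene'],[*ray(f,u*k,v*k,z),z])/k))
sat=(hsv[...,1]>110)&(hsv[...,0]>105)&(hsv[...,0]<135)
bg=im[..., :].astype(int); bl=(bg[...,0]-bg[...,2]>-5)&(hsv[...,2]>110)
dk=hsv[...,2]<60
for n,m,z,c,r in [('glass',sat,104,(307,242),25),('buffer',sat,93,(301,323),25),('dish',bl,15,(453,255),32),('key',dk,48.5,(390,243),14)]:
    w=np.zeros(m.shape,np.uint8);cv2.circle(w,(int(c[0]*k),int(c[1]*k)),int(r*k),1,-1)
    cs,_=cv2.findContours((m&(w>0)).astype(np.uint8),0,1)
    c=max(cs,key=cv2.contourArea);(u,v),R=cv2.minEnclosingCircle(c)
    print(n,np.round([u/k,v/k,R/k]),np.round(ray(f,u,v,z),1),'diam',R*2*(f['T'][2][3]-z)/f['fx'])
big=np.hstack([cv2.resize(im[int(205*k):int(395*k),int(240*k):int(540*k)],(800,507),interpolation=2)])
cv2.imwrite('pics/crop.png',big)
E
```

```text
dish [148 152 154] [ 20  10 154] [ 607. -186.] scene800 [396. 274.]
glass [80 47 38] [114 134  80] [627.  96.] scene800 [262. 298.]
buffer [66 38 41] [123 108  66] [476. 112.] scene800 [335. 349.]
small [163 178 191] [ 16  37 191] [478. -40.] scene800 [405. 314.]
tape [142 154 165] [ 16  36 165] [ 482. -195.] scene800 [460. 293.]
key [33 35 38] [12 34 38] [630. -59.] scene800 [336. 284.]
red [ 38  41 153] [  1 192 153] [401.  -9.] scene800 [436. 320.]
hood [83 90 97] [15 37 97] [ 396. -330.] scene800 [545. 286.]
penL [100 109 118] [ 15  39 118] [348. 223.] scene800 [357. 487.]
penR [37 39 43] [10 36 43] [383. 103.] scene800 [396. 419.]
glass [305. 240.  12.] [630.4  98.9] diam 44.470876308350114
buffer [300. 323.  14.] [476.2 114.7] diam 51.380777787976974
dish [451. 269.   7.] [ 578.7 -180.6] diam 30.156445400053332
key [390. 243.  11.] [630.2 -58.1] diam 43.54416817059438
```

View pics/crop.png

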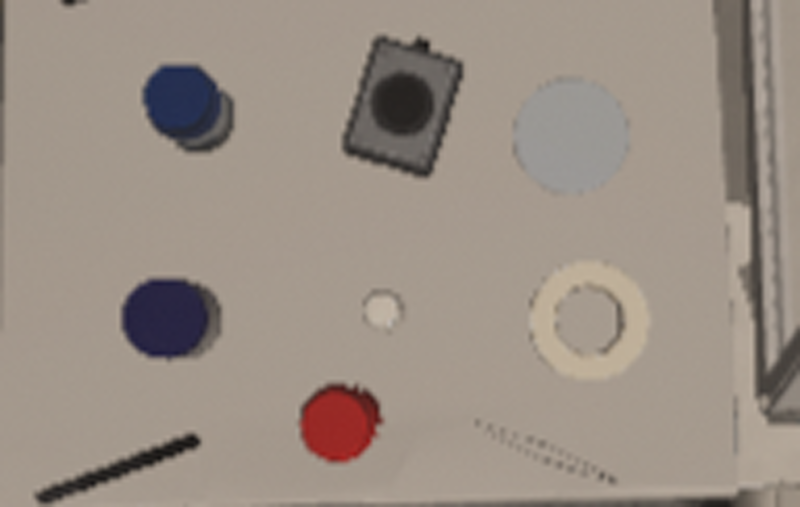

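The crop confirms the centres: dish at about (606,-188), tall bottle cap (626,95), key (629,-60), small bottle (478,-40), stout bottle (476,113), tape (467,-199). The cap's visible body step and the scene view agree with a height of 104. I'll go round the hood corner at (396,-330), keeping the tool orientation fixed.

Request:
{"api": "send_rows", "payload": {
  "translation": [
    [15,-20,-8],
    [25,-33,-8],
    [25,-33,-8],
    [25,-33,-8],
    [25,-33,-8],
    [25,-33,-8],
    [25,-33,-8],
    [25,-33,-8]
  ],
  "dr": [
    [0,0,0],
    [0,0,0],
    [0,0,0],
    [0,0,0],
    [0,0,0],
    [0,0,0],
    [0,0,0],
    [0,0,0]
  ],
  "grip": [0,0,0,0,0,0,0,0]
}}

```text
t: 0.9
tcp_pos: [259.3, -239.8, 295.5]
tool_rot: [[0.968, 0.252, 0.0], [0.252, -0.968, 0.0], [0.0, -0.0, -1.0]]
wrist_force: [1.1, -0.9, -0.3]
width: 0.1
grip_force: 0.0
```

Request:
{"api": "send_rows", "payload": {
  "translation": [
    [25,-27,0],
    [25,-27,0],
    [25,-27,0],
    [25,-27,0],
    [31,18,0],
    [31,18,0],
    [31,18,0],
    [31,18,0]
  ],
  "dr": [
    [0,0,0],
    [0,0,0],
    [0,0,0],
    [0,0,0],
    [0,0,0],
    [0,0,0],
    [0,0,0],
    [0,0,0]
  ],
  "grip": [0,0,0,0,0,0,0,0]
}}

```text
t: 1.7
tcp_pos: [468.3, -150.3, 294.9]
tool_rot: [[0.968, 0.252, -0.0], [0.252, -0.968, 0.0], [-0.0, -0.0, -1.0]]
wrist_force: [-0.7, -0.7, 0.5]
width: -0.2
grip_force: 0.0
```

Request:
{"api": "send_rows", "payload": {
  "translation": [
    [31,18,10],
    [31,18,10],
    [31,18,10],
    [31,18,15],
    [0,0,20],
    [0,0,20],
    [0,0,20],
    [0,0,0]
  ],
  "dr": [
    [0,0,0],
    [0,0,0],
    [0,0,0],
    [0,0,0],
    [0,0,0],
    [0,0,0],
    [0,0,0],
    [0,0,0]
  ],
  "grip": [0,0,0,0,0,0,0,0]
}}

```text
t: 2.5
tcp_pos: [604.0, -188.2, 187.0]
tool_rot: [[0.968, 0.252, -0.005], [0.252, -0.968, 0.002], [-0.004, -0.003, -1.0]]
wrist_force: [-0.4, 0.8, 0.2]
width: 0.3
grip_force: 0.0
```

```bash
python3 - <<'E'
from h import *
from rig import arm
f=arm.grab_frame('top');g=arm.grab_frame('scene');k=1/.64
p=arm.state()['tcp_pos'];print(p)
for n,F in(('t',f),('s',g)):print(n,pix(F,p)*k,pix(F,[606,-188,15])*k)
a=cv2.resize(f['img'][100:300,130:390],(400,308));b=cv2.resize(g['img'][100:300,130:390],(400,308))
cv2.imwrite('pics/d.png',np.hstack([a,b]))
E
```

```text
[ 605.09921618 -188.5931758   190.67371994]
t [463.45695807 241.4375995 ] [454.22812726 255.23383599]
s [397.60158637 178.65100111] [397.14381653 273.18691152]
```

View pics/d.png

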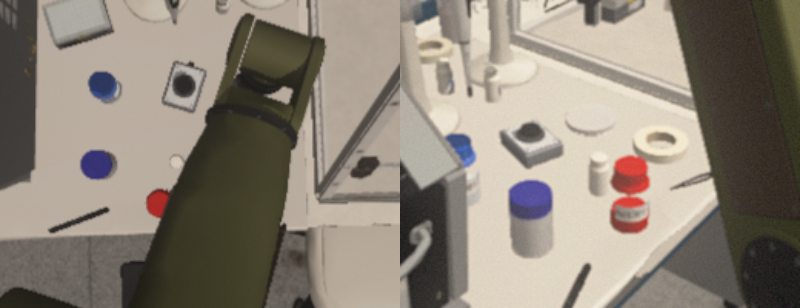

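The gripper tip shows at about (593,15) in the right half, straight above the dish at (590,120). In the top view the wrist is clear of the hood. Descending to 30 mm above the dish.

Request:
{"api": "send_rows", "payload": {
  "translation": [
    [0,0,20],
    [0,0,25],
    [0,0,25],
    [0,0,25],
    [0,0,20],
    [0,0,15],
    [0,0,10],
    [0,0,5]
  ],
  "dr": [
    [0,0,0],
    [0,0,0],
    [0,0,0],
    [0,0,0],
    [0,0,0],
    [0,0,0],
    [0,0,0],
    [0,0,0]
  ],
  "grip": [0,0,0,0,0,0,0,0]
}}

```text
t: 3.4
tcp_pos: [605.2, -188.6, 45.2]
tool_rot: [[0.968, 0.252, 0.0], [0.252, -0.968, -0.0], [0.0, 0.0, -1.0]]
wrist_force: [-0.1, -0.6, 0.6]
width: -0.1
grip_force: 0.0
```

Request:
{"api": "send_rows", "payload": {
  "translation": [
    [0,0,0],
    [0,0,0],
    [0,0,0],
    [0,0,0],
    [0,0,0],
    [0,0,0],
    [0,0,0],
    [0,0,0]
  ],
  "dr": [
    [0,0,0],
    [0,0,0],
    [0,0,0],
    [0,0,0],
    [0,0,0],
    [0,0,0],
    [0,0,0],
    [0,0,0]
  ],
  "grip": [0,0,0,0,0,0,0,0]
}}

```text
t: 4.2
tcp_pos: [605.0, -188.6, 45.3]
tool_rot: [[0.968, 0.252, -0.0], [0.252, -0.968, 0.0], [-0.0, -0.0, -1.0]]
wrist_force: [-0.0, -0.3, 0.2]
width: 0.1
grip_force: 0.0
```

Request:
{"api": "send_rows", "payload": {
  "translation": [
    [0,0,0],
    [0,0,0],
    [0,0,0],
    [0,0,0],
    [0,0,0],
    [0,0,0],
    [0,0,0],
    [0,0,0]
  ],
  "dr": [
    [0,0,0],
    [0,0,0],
    [0,0,0],
    [0,0,0],
    [0,0,0],
    [0,0,0],
    [0,0,0],
    [0,0,0]
  ],
  "grip": [0,0,0,0,0,0,0,0]
}}

```text
t: 5.0
tcp_pos: [605.1, -188.6, 45.3]
tool_rot: [[0.968, 0.252, 0.0], [0.252, -0.968, -0.0], [0.0, 0.0, -1.0]]
wrist_force: [1.1, -0.5, -0.3]
width: -0.0
grip_force: 0.0
```

Request:
{"api": "send_rows", "payload": {
  "translation": [
    [0,0,0],
    [0,0,0],
    [0,0,0],
    [0,0,0],
    [0,0,0],
    [0,0,0],
    [0,0,0],
    [0,0,0]
  ],
  "dr": [
    [0,0,0],
    [0,0,0],
    [0,0,0],
    [0,0,0],
    [0,0,0],
    [0,0,0],
    [0,0,0],
    [0,0,0]
  ],
  "grip": [0,0,0,0,0,0,0,0]
}}

```text
t: 5.8
tcp_pos: [605.1, -188.6, 45.3]
tool_rot: [[0.968, 0.252, -0.0], [0.252, -0.968, 0.0], [-0.0, -0.0, -1.0]]
wrist_force: [-0.7, 1.5, -0.0]
width: -0.0
grip_force: 0.0
```

```bash
python3 - <<'E'
from h import *
from rig import arm
g=arm.grab_frame('scene');s=arm.state();p=s['tcp_pos'];print(p,s['joints'])
cv2.imwrite('pics/e.png',cv2.resize(g['img'][120:270,130:360],(800,522)))
print((pix(g,p)-[130,120])*800/230)
E
```

```text
[ 605.05077005 -188.55108547   45.26063252] [-3.59889582e-01  6.80318033e-01  1.41879879e+00  4.52799962e-05
  1.04254369e+00  9.56069748e-01]
[433.25420241 156.90009053]
```

View pics/e.png

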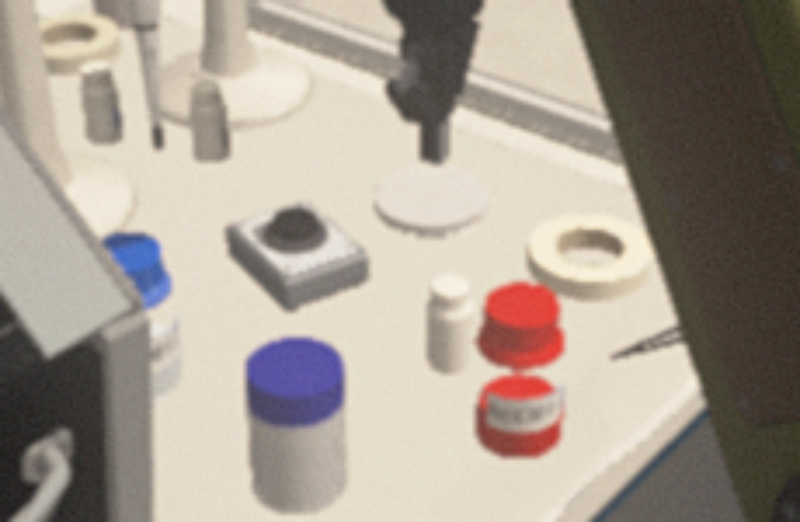

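Fingertip at (433,157), right over the dish (433,200); it stayed still for over 2 s. Next, lift and go to the tall bottle with the blue cap at (135,250).

Request:
{"api": "send_rows", "payload": {
  "translation": [
    [0,0,-20],
    [0,0,-35],
    [0,0,-35],
    [0,0,-35],
    [0,0,-35],
    [0,0,-20],
    [2,-30,0],
    [2,-30,0]
  ],
  "dr": [
    [0,0,0],
    [0,0,0],
    [0,0,0],
    [0,0,0],
    [0,0,0],
    [0,0,0],
    [0,0,0],
    [0,0,0]
  ],
  "grip": [0,0,0,0,0,0,0,0]
}}

```text
t: 6.65
tcp_pos: [593.6, -129.2, 225.8]
tool_rot: [[0.968, 0.251, 0.001], [0.251, -0.968, -0.0], [0.001, 0.0, -1.0]]
wrist_force: [1.0, 1.3, -0.2]
width: 0.1
grip_force: 0.0
```

Request:
{"api": "send_rows", "payload": {
  "translation": [
    [2,-43,0],
    [1,-43,0],
    [21,-31,0],
    [21,-31,0],
    [21,-31,0],
    [21,-30,0],
    [0,0,0],
    [0,0,0]
  ],
  "dr": [
    [0,0,0],
    [0,0,0],
    [0,0,0],
    [0,0,0],
    [0,0,0],
    [0,0,0],
    [0,0,0],
    [0,0,0]
  ],
  "grip": [0,0,0,0,0,0,0,0]
}}

```text
t: 7.45
tcp_pos: [625.2, 95.2, 224.9]
tool_rot: [[0.967, 0.253, -0.001], [0.253, -0.967, -0.0], [-0.001, 0.0, -1.0]]
wrist_force: [-0.4, -0.6, 0.1]
width: -0.0
grip_force: 0.0
```

```bash
python3 - <<'E'
from h import *
from rig import arm
g=arm.grab_frame('scene');t=arm.grab_frame('top');s=arm.state();p=s['tcp_pos'];print(p)
cv2.imwrite('pics/g.png',np.hstack([cv2.resize(g['img'][40:270,100:330],(400,400)),cv2.resize(t['img'][30:260,130:360],(400,400))]))
print((pix(g,p)-[100,40])*400/230,(pix(g,[626,95,104])-[100,40])*400/230)
E
```

```text
[625.15808591  93.91050365 225.27026127]
[109.71236262 176.66940033] [118.93878095 262.12739126]
```

View pics/g.png

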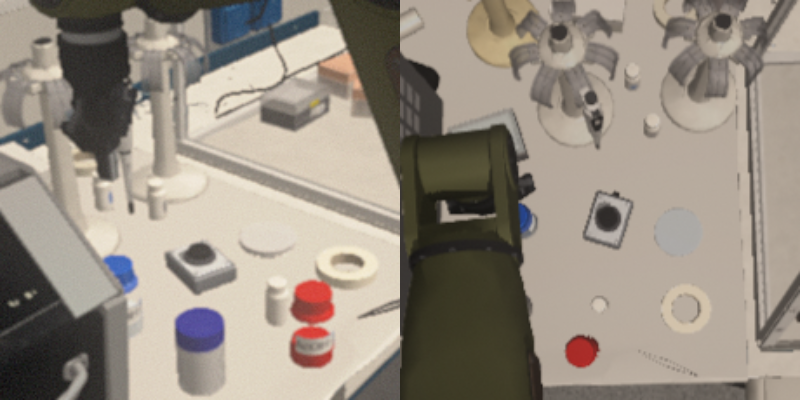

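The left half shows the tip at (110,177) above the blue cap at (118,265), with everything else undisturbed. Descending to 30 mm above the cap.

Request:
{"api": "send_rows", "payload": {
  "translation": [
    [0,0,15],
    [0,0,20],
    [0,0,20],
    [0,0,15],
    [0,0,10],
    [0,0,7],
    [0,0,4],
    [0,0,0]
  ],
  "dr": [
    [0,0,0],
    [0,0,0],
    [0,0,0],
    [0,0,0],
    [0,0,0],
    [0,0,0],
    [0,0,0],
    [0,0,0]
  ],
  "grip": [0,0,0,0,0,0,0,0]
}}

```text
t: 8.35
tcp_pos: [625.4, 94.6, 134.2]
tool_rot: [[0.968, 0.252, -0.0], [0.252, -0.968, 0.0], [0.0, -0.0, -1.0]]
wrist_force: [0.0, 0.1, -0.6]
width: 0.2
grip_force: 0.0
```

Request:
{"api": "send_rows", "payload": {
  "translation": [
    [0,0,0],
    [0,0,0],
    [0,0,0],
    [0,0,0],
    [0,0,0],
    [0,0,0],
    [0,0,0],
    [0,0,0]
  ],
  "dr": [
    [0,0,0],
    [0,0,0],
    [0,0,0],
    [0,0,0],
    [0,0,0],
    [0,0,0],
    [0,0,0],
    [0,0,0]
  ],
  "grip": [0,0,0,0,0,0,0,0]
}}

```text
t: 9.15
tcp_pos: [625.3, 94.7, 134.3]
tool_rot: [[0.968, 0.252, -0.0], [0.252, -0.968, -0.0], [-0.0, 0.0, -1.0]]
wrist_force: [0.7, 0.4, -0.0]
width: 0.3
grip_force: 0.0
```

Request:
{"api": "send_rows", "payload": {
  "translation": [
    [0,0,0],
    [0,0,0],
    [0,0,0],
    [0,0,0],
    [0,0,0],
    [0,0,0],
    [0,0,0],
    [0,0,0]
  ],
  "dr": [
    [0,0,0],
    [0,0,0],
    [0,0,0],
    [0,0,0],
    [0,0,0],
    [0,0,0],
    [0,0,0],
    [0,0,0]
  ],
  "grip": [0,0,0,0,0,0,0,0]
}}

```text
t: 9.95
tcp_pos: [625.3, 94.7, 134.3]
tool_rot: [[0.968, 0.252, -0.0], [0.252, -0.968, 0.0], [-0.0, -0.0, -1.0]]
wrist_force: [0.5, -0.6, 0.5]
width: -0.1
grip_force: 0.0
```

Request:
{"api": "send_rows", "payload": {
  "translation": [
    [0,0,0],
    [0,0,0],
    [0,0,0],
    [0,0,0],
    [0,0,0],
    [0,0,0],
    [0,0,0],
    [0,0,0]
  ],
  "dr": [
    [0,0,0],
    [0,0,0],
    [0,0,0],
    [0,0,0],
    [0,0,0],
    [0,0,0],
    [0,0,0],
    [0,0,0]
  ],
  "grip": [0,0,0,0,0,0,0,0]
}}

```text
t: 10.75
tcp_pos: [625.3, 94.7, 134.3]
tool_rot: [[0.968, 0.252, -0.0], [0.252, -0.968, -0.0], [-0.0, 0.0, -1.0]]
wrist_force: [-0.6, -0.7, -0.4]
width: 0.3
grip_force: 0.0
```

```bash
python3 - <<'E'
from h import *
from rig import arm
g=arm.grab_frame('scene');s=arm.state();p=s['tcp_pos'];print(p)
f=pickle.load(open('f.pkl','rb'))['top'];
g=g['img'][120:240,130:300]
cv2.imwrite('pics/i.png',cv2.resize(g,(680,480)))
# key centre: dark key vs collar, moment centroid
k=.64;im=cv2.cvtColor(f['img'],6);c=(int(390*k),int(243*k));sub=im[c[1]-12:c[1]+13,c[0]-12:c[0]+13];print(sub[::2,::2])
m=(sub<50).astype(np.uint8);cs,_=cv2.findContours(m,0,1);q=max(cs,key=cv2.contourArea);M=cv2.moments(q)
u,v=c[0]-12+M['m10']/M['m00'],c[1]-12+M['m01']/M['m00'];print(ray(f,u,v,43),cv2.contourArea(q))
E
```

```text
[625.30962706  94.66824033 134.25878162]
[[155 155 128  79  88 100 101  87  71  56 117 145 155]
 [156 154  93  99 102 101 103 105 104 101  92  81  65]
 [155 154  61 104 101 102  92 105 105 106 104  97 112]
 [155 131  77 104  78  48  44  44  75 100 104 105  87]
 [155  95  99  66  44  37  38  36  42  63 106 105  76]
 [156  78 104  48  37  37  36  36  37  46  96 108  62]
 [155  71  88  47  37  36  36  36  37  45  92  90  59]
 [ 94  90 103  46  37  37  38  37  37  46  93  73 135]
 [ 78  99 101  60  46  37  37  36  42  51 103  64 137]
 [ 63 105 102  90  55  45  42  47  45  96 103  56 155]
 [ 94  98 104 102 105  88  81  87 101 106  83 106 155]
 [ 83  94 105 104 106 105 105 104 106 107  68 136 155]
 [ 49  54  58  90  92 116 106 105 104 103  59 156 155]]
[630.91208191 -57.82683513] 128.5
```

View pics/i.png

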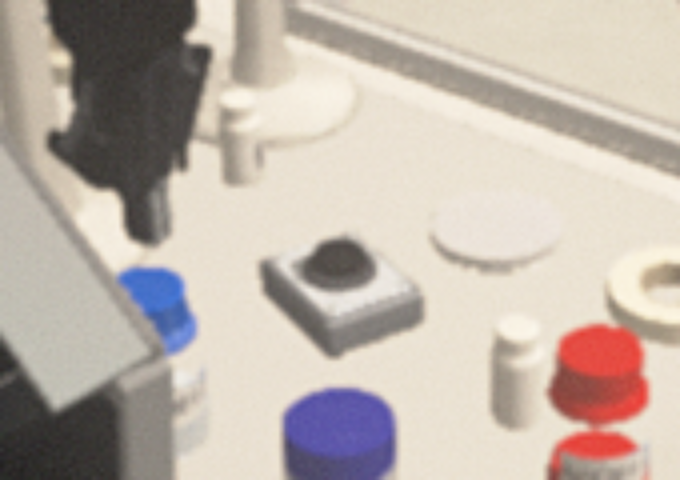

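The tip at (150,240) stands over the blue cap (152,280), and it held still for over 2 s. Now to the key at about (630,-59).

Request:
{"api": "send_rows", "payload": {
  "translation": [
    [0,0,-20],
    [0,0,-30],
    [0,0,-10],
    [-7,30,0],
    [-7,30,0],
    [-7,30,0],
    [-7,30,0],
    [-6,30,0]
  ],
  "dr": [
    [0,0,0],
    [0,0,0],
    [0,0,0],
    [0,0,0],
    [0,0,0],
    [0,0,0],
    [0,0,0],
    [0,0,0]
  ],
  "grip": [0,0,0,0,0,0,0,0]
}}

```text
t: 11.6
tcp_pos: [630.0, -60.3, 193.7]
tool_rot: [[0.968, 0.252, -0.0], [0.252, -0.968, 0.0], [-0.0, -0.0, -1.0]]
wrist_force: [-0.4, 0.8, -0.5]
width: 0.1
grip_force: 0.0
```

Request:
{"api": "send_rows", "payload": {
  "translation": [
    [0,0,15],
    [0,0,25],
    [0,0,30],
    [0,0,30],
    [0,0,20],
    [0,0,10],
    [0,0,4],
    [0,0,0]
  ],
  "dr": [
    [0,0,0],
    [0,0,0],
    [0,0,0],
    [0,0,0],
    [0,0,0],
    [0,0,0],
    [0,0,0],
    [0,0,0]
  ],
  "grip": [0,0,0,0,0,0,0,0]
}}

```text
t: 12.4
tcp_pos: [630.3, -58.8, 60.4]
tool_rot: [[0.968, 0.252, 0.0], [0.252, -0.968, 0.0], [0.0, 0.0, -1.0]]
wrist_force: [-0.1, -0.2, -0.2]
width: 0.1
grip_force: 0.0
```

```bash
python3 - <<'E'
from h import *
from rig import arm
g=arm.grab_frame('scene');s=arm.state();p=s['tcp_pos'];print(p)
cv2.imwrite('pics/j.png',cv2.resize(g['img'][140:240,150:280],(780,600)))
E
```

```text
[630.59262023 -58.93388482  61.02262237]
```

View pics/j.png

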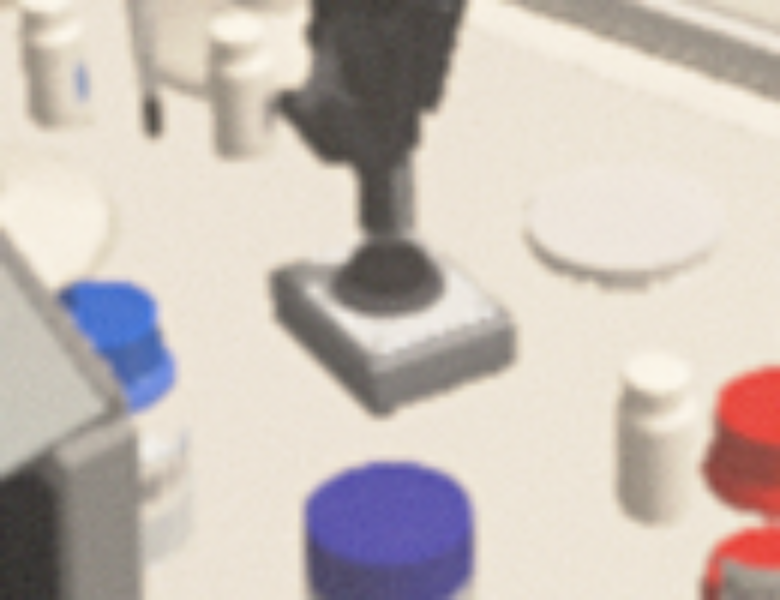

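The tip at (387,235) is centred over the key (387,260). Pressing slowly.

Request:
{"api": "send_rows", "payload": {
  "translation": [
    [0,0,6],
    [0,0,4],
    [0,0,2],
    [0,0,1.5],
    [0,0,1.5],
    [0,0,1],
    [0,0,1],
    [0,0,0]
  ],
  "dr": [
    [0,0,0],
    [0,0,0],
    [0,0,0],
    [0,0,0],
    [0,0,0],
    [0,0,0],
    [0,0,0],
    [0,0,0]
  ],
  "grip": [0,0,0,0,0,0,0,0]
}}

```text
t: 13.25
tcp_pos: [630.2, -59.1, 43.4]
tool_rot: [[0.968, 0.252, 0.0], [0.252, -0.968, -0.0], [0.0, 0.0, -1.0]]
wrist_force: [-2.2, -0.1, 4.2]
width: -0.1
grip_force: 2.2
```

Request:
{"api": "send_rows", "payload": {
  "translation": [
    [0,0,0.5],
    [0,0,0.5],
    [0,0,0.5],
    [0,0,0.3],
    [0,0,0],
    [0,0,0],
    [0,0,0],
    [0,0,0]
  ],
  "dr": [
    [0,0,0],
    [0,0,0],
    [0,0,0],
    [0,0,0],
    [0,0,0],
    [0,0,0],
    [0,0,0],
    [0,0,0]
  ],
  "grip": [0,0,0,0,0,0,0,0]
}}

```text
t: 14.05
tcp_pos: [630.3, -59.1, 42.3]
tool_rot: [[0.968, 0.252, 0.0], [0.252, -0.968, -0.0], [0.0, 0.0, -1.0]]
wrist_force: [-7.3, 0.6, 12.8]
width: 0.3
grip_force: 6.2
```

The key is bottomed out: force is 12.8 N, above the 5 N spring force, at z = 42.3. Releasing and moving clear.

Request:
{"api": "send_rows", "payload": {
  "translation": [
    [0,0,-3],
    [0,0,-5],
    [0,0,-10],
    [0,0,-20],
    [0,0,-30],
    [0,0,-30],
    [0,0,-20],
    [0,0,0]
  ],
  "dr": [
    [0,0,0],
    [0,0,0],
    [0,0,0],
    [0,0,0],
    [0,0,0],
    [0,0,0],
    [0,0,0],
    [0,0,0]
  ],
  "grip": [0,0,0,0,0,0,0,0]
}}

```text
t: 14.85
tcp_pos: [631.4, -59.2, 163.2]
tool_rot: [[0.968, 0.252, 0.006], [0.252, -0.968, -0.001], [0.005, 0.002, -1.0]]
wrist_force: [-0.5, 0.1, 0.2]
width: 0.0
grip_force: 0.0
```

Request:
{"api": "send_rows", "payload": {
  "translation": [
    [0,0,-20],
    [0,0,0],
    [0,0,0],
    [0,0,0],
    [0,0,0],
    [0,0,0],
    [0,0,0],
    [0,0,0]
  ],
  "dr": [
    [0,0,0],
    [0,0,0],
    [0,0,0],
    [0,0,0],
    [0,0,0],
    [0,0,0],
    [0,0,0],
    [0,0,0]
  ],
  "grip": [0,0,0,0,0,0,0,0]
}}

```text
t: 15.65
tcp_pos: [630.2, -59.0, 179.3]
tool_rot: [[0.968, 0.252, -0.0], [0.252, -0.968, 0.0], [-0.0, -0.0, -1.0]]
wrist_force: [-0.3, -1.3, 0.5]
width: -0.0
grip_force: 0.0
```

```bash
python3 - <<'E'
from h import *
from rig import arm
g=arm.grab_frame('scene')
cv2.imwrite('pics/k.png',cv2.resize(g['img'][110:270,130:340],(787,600)))
E
```

```text
(no output)
```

View pics/k.png

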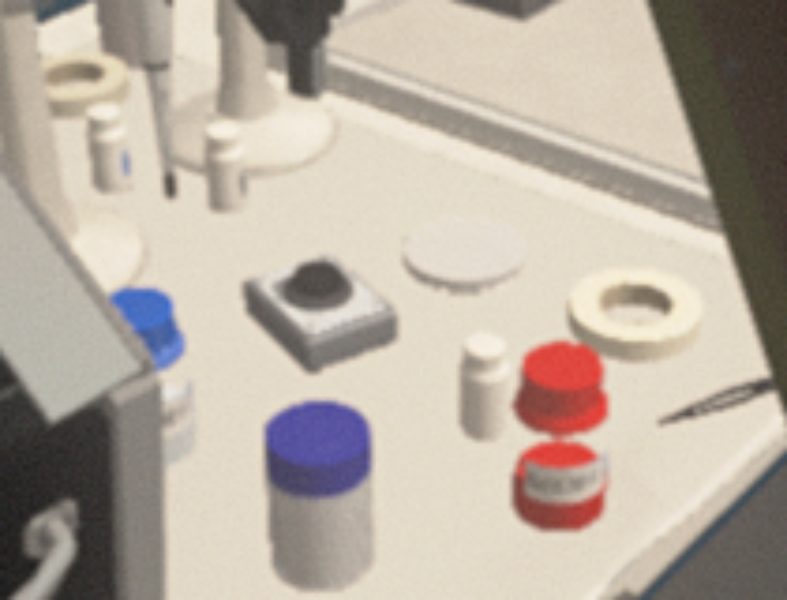

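The key at (318,280) is up again, the gripper at (305,90) is clear, and everything stands where it was.

```bash
python3 -c "
from rig import arm
print(arm.job_done())"
```

```text
the job is handed in; nothing more can be done
None
```

I pointed at the dish and then at the tall glass bottle for over 2 s each, pressed the log key fully down and saw it come up again, and handed the job in at about 16 s with no contact seen on any loose object; the hand-in returned no verdict.

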